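Select a filter by clicks, then light the lamp

TASK

With a fingertip against the upright post on the filter wheel, push the wheel gently clockwise (seen from above) by exactly four clicks and leave it seated in that click stop: do not pinch the post, knock the wheel anticlockwise out of its starting stop, or go past the fourth click. Then press the lamp button on the switch box fully down and let it come up again. Leave all the other things on the desk where they stand.

Things in the scene. Friction and masses are not known exactly. Their poses are not given: they have to be found in the camera images.
- wheel_hub (a point): Centre of the filter wheel, on its vertical axis, level with the top face of its disc (84.5 mm above the desk). The wheel is a dark steel disc of 122 mm diameter, 8 mm thick, lying flat on a round grey mount. A hub of 28 mm diameter rises 6 mm above the disc's face. Eleven glass filters lie flush on a 44 mm radius; the finger post stands in the twelfth place.
- finger_post (a point): Centre of the top of the finger post on the wheel: an upright black plastic cylinder of 14 mm diameter that rises 30 mm above the disc's face (top 114.5 mm above the desk), 44 mm from the wheel's axis. It goes round with the wheel; at the start it may stand in any direction from the hub, at the one bigger mark on the mount's rim.
- wheel (a joint): Wheel angle, 0 at the start, growing clockwise seen from above. Turns endlessly. A spring-ball stop every 0.5236 rad (30 degrees), the fourth at 2.094. Leaving a stop takes about 4 to 5 N at the post, fading until half-way, where the wheel clicks over and runs by itself into the next stop, ahead of the finger; let go before half-way, it falls back.
- lamp (a joint): Travel of the lamp button: 0 when up, 0.006 m when fully down, springs back up; about 5 N holds it fully down.
- lamp_top (a point): Centre of the top of the lamp button, a grey round push button of 28 mm diameter with a vertical axis on a black collar of 44 mm diameter, on the switch box; its top is 62 mm above the desk when up.
- switchbox: Fixed white switch box 90 x 70 x 40 mm that carries the lamp button at the centre of its top; it stands to the left or to the right of the light source. Origin at the centre of its underside, x along the 90 mm side.
- lightbox: The light source: fixed white box 180 x 180 x 60 mm. On its top, centred, lies the wheel's fixed round grey mount (140 mm diameter, 16 mm high, with a tick per stop). Origin at the centre of its underside, x and y along its sides.
- slide_box: Loose white plastic slide box 85 x 60 x 32 mm, beside the light source on the side opposite the switch box; not to be moved. Origin at the centre of its underside.
- oil_bottle: Loose small glass bottle, 28 mm diameter, 70 mm high, beyond the light source as the robot sees it; not to be moved. Origin at the centre of its underside.
- lens_can: Loose black lens can, 34 mm diameter, 62 mm high, beyond the light source as the robot sees it; not to be moved. Origin at the centre of its underside.
- spare_filter: Loose steel filter ring, 25 mm diameter, 7 mm high, lying on a near corner of the light source; not to be moved. Origin at the centre of its underside.
- lens_cap: Loose black cap, 26 mm diameter, 10 mm high, lying on a far corner of the light source; not to be moved. Origin at the centre of its underside.
- jar: Loose amber jar, 54 mm diameter, 95 mm high, on the left near the robot; not to be moved. Origin at the centre of its underside.
- petri: Loose clear dish, 94 mm diameter, 16 mm high, on the right; not to be moved. Origin at the centre of its underside.
- pencil: Loose pencil 156 mm long, 8 mm thick, lying on the desk at the far left; not to be moved. Origin at the underside's centre.

How it is judged:
By the outcome, as a careful person would: the job done as asked, in the order asked, and still so for the second after the job is handed in, with the robot touching nothing.
It also fails if it takes over 61 s, if anything falls off the work surface, if the arm or the gripper's body presses on something with over 40 N, if the wrist force passes 120 N, or if a joint passes its speed limit or range.

ROBOT

A 6-joint arm with a two-finger parallel gripper is mounted at the origin on the work surface. World frame = base frame: x ahead of the robot, y to its left, z up, the work surface at z = 0. Lengths are in m, angles in rad, forces in N, time in s.
With the tool pointing down it reaches from about 0.375 to 0.925 m from the base axis. Payload 5.7 kg.
Tool frame: the origin (TCP) lies at the very end of the fingers, on their centre line; the grasp point (between the pads) lies ctrl.grip_point_offset behind it (ctrl.grip_point_offset is the distance from the TCP to the grasp point, in m); z points along the fingers, y is the direction in which the jaws open and shut (so a half turn about z gives the same grasp; the last joint's range is limited). The gripper opens to 85 mm and grips with 20 to 120 N. Pads are 22 mm wide; open, the fingers measure 114 mm over their backs; the gripper's body (76 mm by 85 mm) begins 54 mm behind the grasp point. The pads swing forward as they close: fully open they stand 13 mm farther back than shut.
Start: joints at [1.075, 0.359, 1.51, -0, 1.272, -0.115], TCP at [0.223, 0.557, 0.231] pointing down, gripper open.
Joint ranges: [-2.97, 2.97], [-1.01, 2.36], [0.21, 2.38], [-0.96, 4.11], [0.2, 2.71], [-2.98, 2.98]. Speed limits (rad/s): [2.39, 2.39, 3.14, 3.14, 3.14, 3.14].

INTERFACE

Orientations are given as a rotation vector (axis times angle).
In Python, from plant import ctrl gives the robot as it stands. The module is installed in compiled form; this text tells all that it offers.
- The arm moves only by the tool jog_arm, never from a script. Its arguments are lists of equal length, an entry for each row: "dp": the shift along the tool's x, y, z in cm, a list of three; "rotation": the turn, a rotation vector about the tool's x, y, z in degrees, a list of three. In form: {"dp": [[x, y, z], ...], "rotation": [[wx, wy, wz], ...]}. A call has 1 to 20 rows; each row is the pose to reach, as a shift and turn from the pose commanded when the call began, along the tool's axes at that moment; what a row does not reach only later rows make up. A row lasts 1/8 s, in which the tool goes at most 62.5 mm and 10.7 degrees, less where a joint would pass 70% of its speed; a pose out of reach is approached as far as the arm can. A call with a gripper value outside its range is refused whole. "jaw" is the closure in counts, from 0 (fully open) to 255 (shut), set as the call begins (left out, the last holds). The fingers move at their own pace and stop on an object; the grip force is fixed at half the most. Time passes only in rows, so rows that repeat a pose let the fingers close. It gives the time, the measured TCP pose, the force and the opening at its end, in the units of the state.
- ctrl.get_state(): the state, without advancing time (a new reading comes with each control period).
- ctrl.read_camera(name): name is "scene" or "top"; returns a dict with "image" (420x560x3 uint8, red, green, blue), "camera_matrix" (3x3 intrinsics, pixels), "rvec" (rotation vector, rad) and "tvec" (3), from world to camera coordinates, as OpenCV has them. Camera axes: x right, y down, z forward; pixel columns grow to the right and rows downward; lengths in m; the calibration is good to about 2 mm. A picture is of the moment at which its call begins. There is no depth.
- ctrl.sign_off(): hands the job in, once; it reports no verdict.
Trained networks look in a picture, given as the dict that the camera call returned (one of the last four; its "shot" number tells which), for a name from the list of things; names that differ only in an ending like _2 or _b are one class to them, and where a whole thing is asked for, a point or a joint stands for the part that bears it (a point fixed in the world has none). Each returns a list of dicts, best first, with "score" (0 to 1); they miss things now and then, are a little off and sometimes report something else, mostly with a low value. They report only what shows in the picture. A call takes as long as a camera call.
- ctrl.boxes_of(picture, thing): "pixel" ([column, row] in pixels, amid what is visible of it).
- ctrl.cut_out(picture, thing): "region" (420x560 bool, what is visible of it) and "pixel" ([column, row] in pixels, amid what is visible of it).
- ctrl.landmark_of(picture, thing): "pixel" ([column, row] in pixels: a listed point, or the origin of a listed thing).
The state is a dict: "time_s": time; "qpos": joint angles; "joint_vel": joint speeds; "tau": joint torques, N m; "tool_pos": TCP position; "tool_rot": TCP orientation; "wrist_force": force on the tool from outside, world axes, zero at the start; "torque": the same for the moment, N m; "opening": finger opening in m.
Only numpy, scipy, OpenCV 4.12 (cv2) and the standard library are available. Lean on these libraries where they do the work, as an engineer would, in place of code of your own. Each camera call takes 0.05 s, during which the arm holds its last target. There are 200 camera calls.

## Working session

There is one attempt and no reset: what is moved stays moved. The work goes in short steps, Python scripts to look and compute and a tool call to move; the robot and the scene stay as the last step left them, time stands still between calls to the robot, and variables do not carry over. Pictures are saved under pics/ and viewed, about 8 in all and at most 12, crops included, and the job is handed in when it is done.

Besides the shell and the picture viewer there is one more tool, called by a JSON object that holds its "fn" and its "kwargs", one argument or row to a line. jog_arm: Moves the arm, as the interface text tells. Its arguments: {"type":"object","properties":{"dp":{"type":"array","items":{"type":"array","items":{"type":"number"}}},"rotation":{"type":"array","items":{"type":"array","items":{"type":"number"}}},"jaw":{"type":"number"}},"required":["dp","rotation"]}

```bash
mkdir -p pics; cat > h.py <<'E'
import numpy as np, cv2
from plant import ctrl
def ray(p,px):
    R=cv2.Rodrigues(np.array(p["rvec"],float))[0]; t=np.array(p["tvec"],float).ravel()
    d=R.T@np.linalg.solve(np.array(p["camera_matrix"]),[px[0],px[1],1.]); return -R.T@t,d
def at_z(p,px,z):
    c,d=ray(p,px); return c+d*(z-c[2])/d[2]
def proj(p,X):
    return cv2.projectPoints(np.array(X,float).reshape(-1,3),np.array(p["rvec"],float),np.array(p["tvec"],float),np.array(p["camera_matrix"],float),None)[0].reshape(-1,2)
def shot(n,name=None):
    p=ctrl.read_camera(n)
    if name: cv2.imwrite(f"pics/{name}.png",cv2.cvtColor(p["image"],cv2.COLOR_RGB2BGR))
    return p
E
cat > a.py <<'E'
from h import *
np.set_printoptions(precision=4,suppress=True)
Z=dict(wheel_hub=.0845,finger_post=.1145,lamp_top=.062,switchbox=0,lightbox=0,slide_box=0,oil_bottle=0,lens_can=0,spare_filter=.06,lens_cap=.06,jar=0,petri=0,pencil=0)
for n in("top","scene"):
    p=shot(n,n+"0"); print(n,ray(p,(280,210))[0])
    for k,z in Z.items():
        for r in ctrl.landmark_of(p,k)[:1]: print(k,np.array(r["pixel"]),round(r["score"],2),at_z(p,r["pixel"],z))
s=ctrl.get_state(); print(s, ctrl.grip_point_offset)
E
python3 a.py; python3 -c "
import cv2,numpy as np
cv2.imwrite('pics/x.png',cv2.imread('pics/top0.png'))"
```

```text
top [ 0.2255 -0.0193  1.6289]
wheel_hub [254.5 213.4] 0.92 [0.5339 0.0409 0.0845]
finger_post [261.4 194.1] 0.64 [0.5891 0.0203 0.1145]
lamp_top [348.8 229.1] 0.58 [ 0.4945 -0.257   0.062 ]
switchbox [345.3 233.2] 0.77 [ 0.4913 -0.2548  0.    ]
lightbox [399.4 198.5] 0.7 [ 0.6121 -0.4358  0.    ]
slide_box [178.5 211.2] 0.9 [0.5526 0.2939 0.    ]
oil_bottle [197.3 161.3] 0.67 [0.7247 0.241  0.    ]
lens_can [400.8 200.3] 0.56 [ 0.606  -0.4403  0.    ]
spare_filter [263.5 196.1] 0.63 [0.5958 0.0148 0.06  ]
lens_cap [282.4 187.6] 0.36 [ 0.6251 -0.045   0.06  ]
petri [399.3 201.4] 0.93 [ 0.6022 -0.4352  0.    ]
pencil [146.4 196.2] 0.58 [0.6008 0.4025 0.    ]
scene [1.1341 0.305  0.9274]
wheel_hub [288.5 229.5] 0.93 [0.546  0.0262 0.0845]
finger_post [276.4 235.1] 0.89 [0.596  0.0184 0.1145]
lamp_top [210.4 185.9] 0.41 [ 0.4978 -0.2466  0.062 ]
switchbox [211.3 201.2] 0.63 [ 0.5024 -0.2488 -0.    ]
lightbox [285.4 250.7] 0.56 [0.5543 0.0237 0.    ]
slide_box [377.1 295.8] 0.88 [0.5655 0.2844 0.    ]
oil_bottle [329.2 345.3] 0.53 [0.7371 0.2313 0.    ]
lens_can [167.3 251.9] 0.78 [ 0.7078 -0.25    0.    ]
spare_filter [323.  226.7] 0.52 [0.4775 0.093  0.06  ]
lens_cap [250.7 245. ] 0.57 [ 0.6183 -0.0429  0.06  ]
jar [435.2 244.1] 0.92 [0.3413 0.3697 0.    ]
petri [136.7 200.2] 0.81 [ 0.6041 -0.4432 -0.    ]
pencil [423.2 328.2] 0.55 [0.5947 0.4076 0.    ]
{'time_s': 1.4, 'qpos': array([ 1.0749,  0.3588,  1.5104,  0.    ,  1.2724, -0.1151]), 'joint_vel': array([ 0.0013, -0.0015, -0.0028,  0.0006, -0.0006, -0.0004]), 'tau': array([  0.001 , -52.7588, -27.9041,  -0.0003,   0.002 ,  -0.    ]), 'tool_pos': array([0.223 , 0.557 , 0.2313]), 'tool_rot': array([-0.5945, -3.0848,  0.0001]), 'wrist_force': array([-0.333 , -0.0605, -0.0623]), 'torque': array([-0.0437, -0.0065,  0.0085]), 'opening': 0.08546569779788804} 0.0187
```

```bash
python3 -c "
import cv2
a=cv2.imread('pics/top0.png')[140:280,170:420];b=cv2.imread('pics/scene0.png')[130:330,170:400]
cv2.imwrite('pics/tc.png',cv2.resize(a,(800,448),interpolation=cv2.INTER_CUBIC))
cv2.imwrite('pics/sc.png',cv2.resize(b,(690,600),interpolation=cv2.INTER_CUBIC))"
```

```text
(no output)
```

View pics/tc.png

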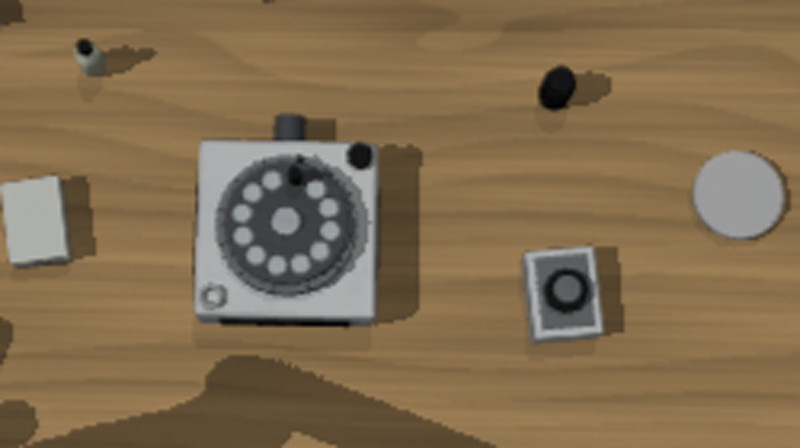

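View pics/sc.png

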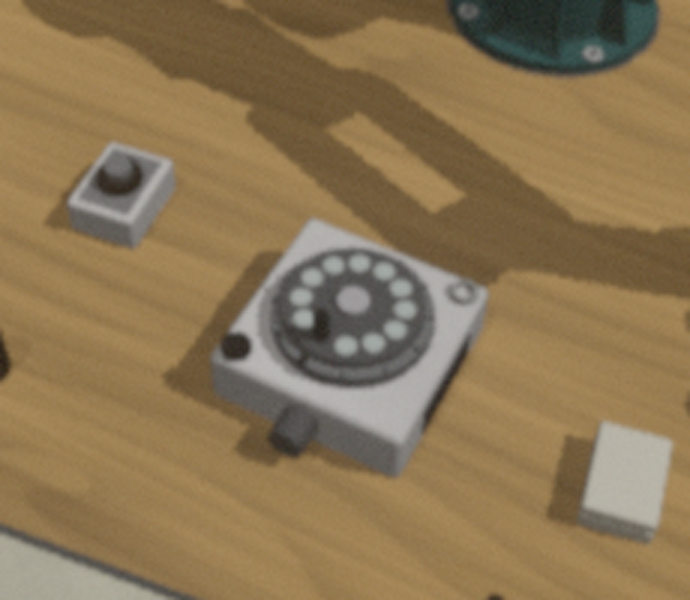

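```bash
cat > b.py <<'E'
from h import *
import sys
from scipy.optimize import least_squares
np.set_printoptions(precision=4,suppress=True)
def filt(p,c0=(.54,.03)):
    g=cv2.cvtColor(p["image"],cv2.COLOR_RGB2GRAY).astype(np.float32)
    # rectify disc plane: 0.5 mm/px
    N=300; u,v=np.meshgrid(np.arange(N),np.arange(N))
    X=np.stack([c0[0]+(150-v)*.0005,c0[1]+(150-u)*.0005,np.full(u.shape,.0845)],-1)
    m=proj(p,X).astype(np.float32).reshape(N,N,2)
    return cv2.remap(g,m[...,0],m[...,1],cv2.INTER_CUBIC)
def fit(w,c0):
    # templ: bright discs at 44 mm, period 30deg, fit centre/phase by max correlation; returns centre, phase, brightness per slot
    best=None
    w=cv2.GaussianBlur(w,(0,0),3)
    def samp(c,r,a): return cv2.remap(w,(150-(c[1]+r*np.sin(a)-c0[1])/.0005).astype(np.float32).reshape(1,-1),(150-(c[0]+r*np.cos(a)-c0[0])/.0005).astype(np.float32).reshape(1,-1),cv2.INTER_LINEAR)[0]
    k=np.arange(12)*np.pi/6
    def score(q):
        on=samp(q[:2],.044,k+q[2]); off=samp(q[:2],.044,k+q[2]+np.pi/12)
        i=samp(q[:2],.033,k+q[2]); o=samp(q[:2],.055,k+q[2])
        return np.sort(2*on-.8*off-.6*i-.6*o)[1:].sum()
    for dx in np.arange(-.024,.025,.003):
        for dy in np.arange(-.024,.025,.003):
            for a in np.radians(np.arange(0,30,3)):
                s=score((c0[0]+dx,c0[1]+dy,a))
                if best is None or s>best[0]: best=(s,(c0[0]+dx,c0[1]+dy,a))
    from scipy.optimize import minimize
    r=minimize(lambda q:-score((q[0],q[1],q[2]/20)),[best[1][0],best[1][1],best[1][2]*20],method="Nelder-Mead",options=dict(initial_simplex=np.array([best[1][0],best[1][1],best[1][2]*20])+np.array([[0,0,0],[.003,0,0],[0,.003,0],[0,0,1.]])))
    q=r.x; on=samp(q[:2],.044,k+q[2]/20)
    return q[:2],np.degrees(q[2]/20),on
if __name__=="__main__":
    for n in("top","scene"):
        p=shot(n); w=filt(p); cv2.imwrite(f"pics/rect_{n}.png",np.clip(w,0,255))
        c,a,on=fit(w,(.54,.03)); i=on.argmin(); print(n,c,"phase",a,"post slot deg",a+30*i,on.astype(int))
    cv2.imwrite("pics/rect.png",np.hstack([cv2.imread(f"pics/rect_{n}.png") for n in("top","scene")]))
E
python3 b.py
```

```text
top [0.5486 0.0279] phase 20.270262455373334 post slot deg 350.2702624553733 [158 159 158 158 158 159 158 159 159 159 159  12]
scene [0.5509 0.0258] phase 20.71465888372324 post slot deg 350.71465888372325 [165 164 165 166 166 165 167 166 166 167 167  44][ WARN:0@1.960] global loadsave.cpp:1063 imwrite_ Unsupported depth image for selected encoder is fallbacked to CV_8U.
```

View pics/rect.png

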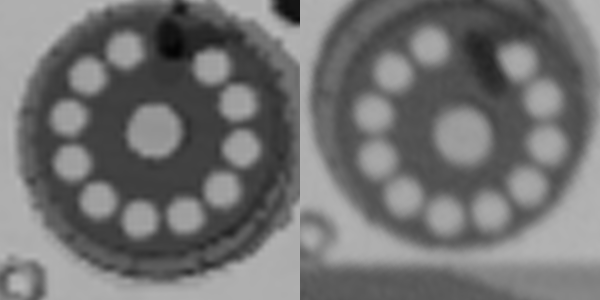

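```bash
cat > plan.py <<'E'
from h import *
HUB=np.array([.550,.027]); PH0=-9.5
def finger(turn,s,off=0):
    """finger centre (world xy) and tool-x yaw (deg) with frame turned cw by turn deg; s = distance behind post centre (m)"""
    a=np.radians(PH0-turn); er=np.array([np.cos(a),np.sin(a)]); et=np.array([-er[1],er[0]])
    return HUB+.044*er+s*et, PH0-turn+90
def yaw_of(rv):
    x=cv2.Rodrigues(np.array(rv,float))[0][:,0]; return np.degrees(np.arctan2(x[1],x[0]))
def rel(p0,yaw0,p1,yaw1):
    """tool-frame shift (cm) and turn about tool z (deg), tool pointing down"""
    y=np.radians(yaw0); ex=np.array([np.cos(y),np.sin(y),0]); ey=np.array([np.sin(y),-np.cos(y),0]); d=np.array(p1)-np.array(p0)
    return np.round([100*d@ex,100*d@ey,-100*d[2]],2), round((yaw0-yaw1+180)%360-180,1)
E
python3 - <<'E'
from plan import *
s=ctrl.get_state(); f,y=finger(0,.036); y0=yaw_of(s["tool_rot"]); print(f,y,y0)
print(rel(s["tool_pos"],y0,[*f,.18],y), "then down .097")
# lamp rectified views
for n in("top","scene"):
    p=shot(n); g=cv2.cvtColor(p["image"],cv2.COLOR_RGB2GRAY); N=240;u,v=np.meshgrid(np.arange(N),np.arange(N))
    X=np.stack([.50+(120-v)*.0005,-.25+(120-u)*.0005,np.full(u.shape,.062)],-1); m=proj(p,X).astype(np.float32).reshape(N,N,2)
    cv2.imwrite(f"pics/l_{n}.png",cv2.remap(g,m[...,0],m[...,1],cv2.INTER_CUBIC))
cv2.imwrite("pics/lamp.png",cv2.resize(np.hstack([cv2.imread(f"pics/l_{n}.png") for n in("top","scene")]),None,fx=1.6,fy=1.6))
E
```

```text
[0.59933828 0.05524419] 80.5 158.1840234577003
(array([-53.59, -32.59,   5.13]), np.float64(77.7)) then down .097
```

View pics/lamp.png

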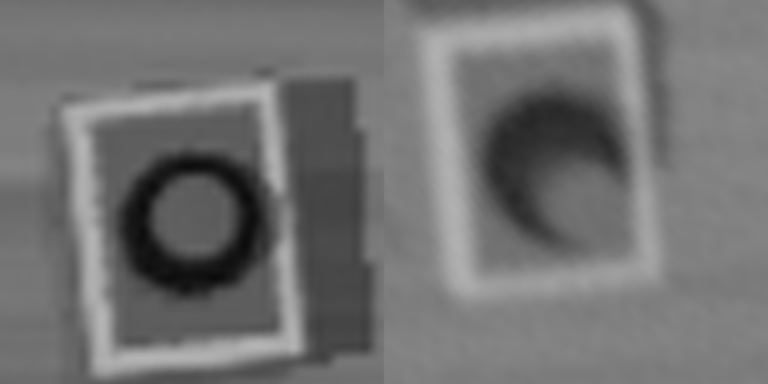

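{"fn": "jog_arm", "kwargs": {
  "dp": [
    [-1.07, -0.65, 0.1],
    [-3.2, -1.96, 0.3],
    [-6.4, -3.9, 0.6],
    [-10.7, -6.5, 1.0],
    [-15.5, -9.5, 1.5],
    [-20.4, -12.4, 1.9],
    [-25.2, -15.3, 2.4],
    [-30.0, -18.2, 2.9],
    [-34.8, -21.2, 3.3],
    [-39.7, -24.1, 3.8],
    [-44.0, -26.7, 4.2],
    [-47.7, -29.0, 4.6],
    [-50.4, -30.6, 4.8],
    [-52.5, -31.9, 5.0],
    [-53.6, -32.6, 5.1],
    [-53.6, -32.6, 5.1],
    [-53.6, -32.6, 5.1]
  ],
  "rotation": [
    [0, 0, 1.5],
    [0, 0, 4.7],
    [0, 0, 9.3],
    [0, 0, 15.5],
    [0, 0, 22.5],
    [0, 0, 29.5],
    [0, 0, 36.5],
    [0, 0, 43.5],
    [0, 0, 50.5],
    [0, 0, 57.5],
    [0, 0, 63.7],
    [0, 0, 69.2],
    [0, 0, 73],
    [0, 0, 76.1],
    [0, 0, 77.7],
    [0, 0, 77.7],
    [0, 0, 77.7]
  ],
  "jaw": 255
}}

```text
time_s: 3.72
tool_pos: [0.5987, 0.056, 0.1803]
tool_rot: [-2.396, -2.03, 0.001]
wrist_force: [0.1, -0.5, 0.3]
opening: 0.0002
```

{"fn": "jog_arm", "kwargs": {
  "dp": [
    [0, 0, 0.5],
    [0, 0, 1.5],
    [0, 0, 3],
    [0, 0, 4.5],
    [0, 0, 6],
    [0, 0, 7.2],
    [0, 0, 7.9],
    [0, 0, 8.2],
    [0, 0, 8.2]
  ],
  "rotation": [
    [0, 0, 0],
    [0, 0, 0],
    [0, 0, 0],
    [0, 0, 0],
    [0, 0, 0],
    [0, 0, 0],
    [0, 0, 0],
    [0, 0, 0],
    [0, 0, 0]
  ]
}}

```text
time_s: 4.85
tool_pos: [0.5996, 0.0551, 0.0984]
tool_rot: [2.398, 2.029, 0.0]
wrist_force: [-0.1, 0.7, 0.3]
opening: -0.0001
```

```bash
python3 - <<'E'
from plan import *
s=ctrl.get_state(); y0=yaw_of(s["tool_rot"]); print(s["tool_pos"],y0,s["wrist_force"],s["time_s"])
P0=[*finger(0,.036)[0],s["tool_pos"][2]]; P0=s["tool_pos"]
for t,sd in [(0,.02),(0,.018),(5,.018),(10,.018),(15,.018),(18,.018),(20,.018)]:
    f,y=finger(t,sd); print(t,sd,rel(P0,y0,[*f,s["tool_pos"][2]],y))
p=shot("scene","down1"); im=cv2.imread("pics/down1.png")[150:300,200:370]; cv2.imwrite("pics/d1.png",cv2.resize(im,None,fx=4,fy=4,interpolation=cv2.INTER_CUBIC))
E
```

```text
[0.59959879 0.05510568 0.09840293] 80.47989105825242 [-0.09959619  0.67581571  0.29940954] 4.85
0 0.02 (array([-1.59, -0.03, -0.  ]), np.float64(-0.0))
0 0.018 (array([-1.79, -0.03, -0.  ]), np.float64(-0.0))
5 0.018 (array([-2.18,  0.11, -0.  ]), np.float64(5.0))
10 0.018 (array([-2.58,  0.22, -0.  ]), np.float64(10.0))
15 0.018 (array([-2.99,  0.29, -0.  ]), np.float64(15.0))
18 0.018 (array([-3.24,  0.31, -0.  ]), np.float64(18.0))
20 0.018 (array([-3.4 ,  0.32, -0.  ]), np.float64(20.0))
```

View pics/d1.png

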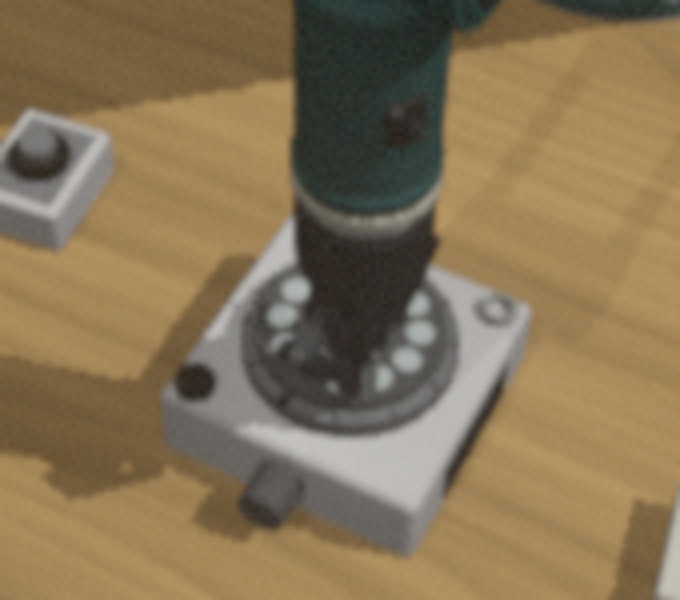

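{"fn": "jog_arm", "kwargs": {
  "dp": [
    [-0.3, 0, 0],
    [-0.7, 0, 0],
    [-1.0, 0, 0],
    [-1.2, 0, 0],
    [-1.35, 0, 0],
    [-1.5, 0, 0],
    [-1.6, 0, 0],
    [-1.7, 0, 0],
    [-1.8, 0, 0],
    [-1.9, 0, 0],
    [-1.9, 0, 0]
  ],
  "rotation": [
    [0, 0, 0],
    [0, 0, 0],
    [0, 0, 0],
    [0, 0, 0],
    [0, 0, 0],
    [0, 0, 0],
    [0, 0, 0],
    [0, 0, 0],
    [0, 0, 0],
    [0, 0, 0],
    [0, 0, 0]
  ]
}}

```text
time_s: 6.28
tool_pos: [0.5963, 0.0363, 0.0983]
tool_rot: [2.398, 2.029, -0.0]
wrist_force: [0.3, 0.1, -0.1]
opening: 0.0001
```

{"fn": "jog_arm", "kwargs": {
  "dp": [
    [-0.1, 0.04, 0],
    [-0.2, 0.08, 0],
    [-0.3, 0.11, 0],
    [-0.39, 0.14, 0],
    [-0.39, 0.14, 0]
  ],
  "rotation": [
    [0, 0, 1.25],
    [0, 0, 2.5],
    [0, 0, 3.75],
    [0, 0, 5],
    [0, 0, 5]
  ]
}}

```text
time_s: 6.9
tool_pos: [0.597, 0.0323, 0.0983]
tool_rot: [-2.485, -1.923, 0.0]
wrist_force: [0.4, 3.5, 0.3]
opening: 0.0
```

{"fn": "jog_arm", "kwargs": {
  "dp": [
    [-0.1, 0.04, 0],
    [-0.2, 0.08, 0],
    [-0.3, 0.11, 0],
    [-0.39, 0.14, 0],
    [-0.49, 0.17, 0],
    [-0.59, 0.2, 0],
    [-0.69, 0.23, 0],
    [-0.79, 0.25, 0],
    [-0.79, 0.25, 0]
  ],
  "rotation": [
    [0, 0, 1.25],
    [0, 0, 2.5],
    [0, 0, 3.75],
    [0, 0, 5],
    [0, 0, 6.25],
    [0, 0, 7.5],
    [0, 0, 8.75],
    [0, 0, 10],
    [0, 0, 10]
  ]
}}

```text
time_s: 8.02
tool_pos: [0.5976, 0.0237, 0.0983]
tool_rot: [2.642, 1.698, -0.0]
wrist_force: [0.5, 0.9, -0.2]
opening: 0.0002
```

```bash
cat > chk.py <<'E'
from plan import *
from b import filt,fit
s=ctrl.get_state(); print(s["tool_pos"],yaw_of(s["tool_rot"]),s["wrist_force"],s["time_s"])
for n in("top","scene"):
    p=shot(n); w=filt(p); cv2.imwrite(f"pics/rc_{n}.png",np.clip(w,0,255).astype(np.uint8))
    # phase only, hub fixed per camera, using unoccluded slots
    c={"top":(.5486,.0279),"scene":(.5509,.0258)}[n]; w=cv2.GaussianBlur(w,(0,0),3)
    def S(r,a): return cv2.remap(w,(150-(c[1]+r*np.sin(a)-.03)/.0005).astype(np.float32).reshape(1,-1),(150-(c[0]+r*np.cos(a)-.54)/.0005).astype(np.float32).reshape(1,-1),cv2.INTER_LINEAR)[0]
    k=np.arange(12)*np.pi/6; best=max((np.minimum(S(.044,k+np.radians(a)),170).sum()-S(.044,k+np.radians(a+15)).sum(),a) for a in np.arange(0,30,.5))
    on=S(.044,k+np.radians(best[1])); print(n,"phase",best[1],"cw offset mod 30",(20.4-best[1])%30,"slots(deg:val)",{round(best[1]+30*i):int(v) for i,v in enumerate(on)})
E
python3 chk.py
```

```text
[0.5976 0.0237 0.0983] 65.45955299972438 [ 0.4768  0.9232 -0.2466] 8.025
top phase 20.0 cw offset mod 30 0.3999999999999986 slots(deg:val) {20: 43, 50: 44, 80: 50, 110: 35, 140: 32, 170: 31, 200: 28, 230: 42, 260: 73, 290: 60, 320: 56, 350: 53}
scene phase 5.0 cw offset mod 30 15.399999999999999 slots(deg:val) {5: 169, 35: 179, 65: 179, 95: 178, 125: 175, 155: 174, 185: 52, 215: 43, 245: 44, 275: 43, 305: 46, 335: 40}
```

{"fn": "jog_arm", "kwargs": {
  "dp": [
    [-0.08, 0.03, 0],
    [-0.16, 0.06, 0],
    [-0.24, 0.09, 0],
    [-0.24, 0.09, 0],
    [-0.24, 0.09, 0]
  ],
  "rotation": [
    [0, 0, 1],
    [0, 0, 2],
    [0, 0, 3],
    [0, 0, 3],
    [0, 0, 3]
  ]
}}

```text
time_s: 8.75
tool_pos: [0.5973, 0.0215, 0.0983]
tool_rot: [2.686, 1.629, -0.0]
wrist_force: [-0.6, 0.0, 0.1]
opening: -0.0002
```

```bash
python3 chk.py; python3 -c "
import cv2
cv2.imwrite('pics/c1.png',cv2.resize(cv2.imread('pics/rc_scene.png'),None,fx=1.5,fy=1.5))"
```

```text
[0.5973 0.0215 0.0983] 62.48756386195261 [-0.6288  0.034   0.0586] 8.75
top phase 10.5 cw offset mod 30 9.899999999999999 slots(deg:val) {10: 17, 40: 59, 70: 38, 100: 35, 130: 33, 160: 32, 190: 29, 220: 30, 250: 58, 280: 64, 310: 47, 340: 119}
scene phase 21.0 cw offset mod 30 29.4 slots(deg:val) {21: 180, 51: 179, 81: 178, 111: 177, 141: 175, 171: 174, 201: 114, 231: 41, 261: 38, 291: 45, 321: 44, 351: 98}
```

View pics/c1.png

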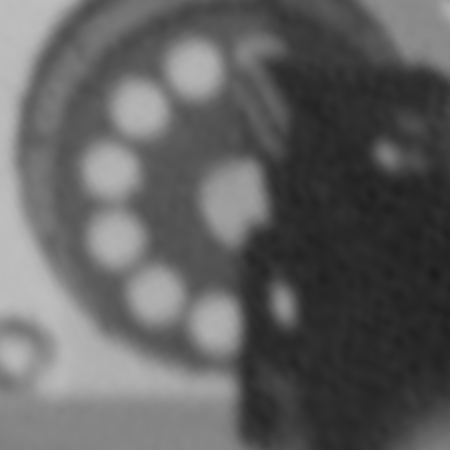

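{"fn": "jog_arm", "kwargs": {
  "dp": [
    [-0.23, 0.08, 0],
    [-0.47, 0.15, 0],
    [-0.71, 0.21, 0],
    [-0.95, 0.26, 0],
    [-1.11, 0.28, 0],
    [-1.28, 0.3, 0],
    [-1.44, 0.31, 0],
    [-1.61, 0.32, 0],
    [-1.77, 0.32, 0],
    [-1.94, 0.31, 0],
    [-2.1, 0.3, 0],
    [-2.26, 0.28, 0],
    [-2.43, 0.26, 0],
    [-2.43, 0.26, 0],
    [-2.43, 0.26, 0]
  ],
  "rotation": [
    [0, 0, 3],
    [0, 0, 6],
    [0, 0, 9],
    [0, 0, 12],
    [0, 0, 14],
    [0, 0, 16],
    [0, 0, 18],
    [0, 0, 20],
    [0, 0, 22],
    [0, 0, 24],
    [0, 0, 26],
    [0, 0, 28],
    [0, 0, 30],
    [0, 0, 30],
    [0, 0, 30]
  ]
}}

```text
time_s: 10.72
tool_pos: [0.5882, -0.0013, 0.0983]
tool_rot: [-3.016, -0.879, 0.001]
wrist_force: [0.9, -0.2, -0.3]
opening: 0.0001
```

```bash
python3 chk.py; python3 -c "
from plan import *
print(finger(48,.017))"
```

```text
[ 0.5882 -0.0013  0.0983] 32.494772284183775 [ 0.8839 -0.2242 -0.334 ] 10.725
top phase 14.5 cw offset mod 30 5.899999999999999 slots(deg:val) {14: 69, 44: 117, 74: 60, 104: 37, 134: 35, 164: 32, 194: 28, 224: 25, 254: 38, 284: 56, 314: 140, 344: 17}
scene phase 20.5 cw offset mod 30 29.9 slots(deg:val) {20: 178, 50: 179, 80: 179, 110: 179, 140: 176, 170: 175, 200: 45, 230: 44, 260: 41, 290: 69, 320: 106, 350: 179}
(array([ 0.58797884, -0.00097513]), 32.5)
```

{"fn": "jog_arm", "kwargs": {
  "dp": [
    [-0.23, 0.08, 0],
    [-0.47, 0.15, 0],
    [-0.71, 0.21, 0],
    [-0.95, 0.26, 0],
    [-1.11, 0.28, 0],
    [-1.28, 0.3, 0],
    [-1.44, 0.31, 0],
    [-1.61, 0.32, 0],
    [-1.61, 0.32, 0]
  ],
  "rotation": [
    [0, 0, 3],
    [0, 0, 6],
    [0, 0, 9],
    [0, 0, 12],
    [0, 0, 14],
    [0, 0, 16],
    [0, 0, 18],
    [0, 0, 20],
    [0, 0, 20]
  ]
}}

```text
time_s: 11.95
tool_pos: [0.5761, -0.0128, 0.0983]
tool_rot: [3.123, 0.341, -0.001]
wrist_force: [1.9, 1.2, -1.4]
opening: 0.0001
```

```bash
python3 chk.py
```

```text
[ 0.5761 -0.0128  0.0983] 12.460182893400692 [ 1.8695  1.1856 -1.4145] 11.95
top phase 9.0 cw offset mod 30 11.399999999999999 slots(deg:val) {9: 70, 39: 171, 69: 93, 99: 66, 129: 36, 159: 34, 189: 31, 219: 29, 249: 40, 279: 17, 309: 17, 339: 79}
scene phase 12.0 cw offset mod 30 8.399999999999999 slots(deg:val) {12: 178, 42: 179, 72: 179, 102: 178, 132: 179, 162: 176, 192: 170, 222: 40, 252: 56, 282: 57, 312: 178, 342: 178}
```

{"fn": "jog_arm", "kwargs": {
  "dp": [
    [-0.16, 0.06, 0],
    [-0.31, 0.11, 0],
    [-0.47, 0.15, 0],
    [-0.63, 0.19, 0],
    [-0.79, 0.23, 0],
    [-0.79, 0.23, 0],
    [-0.79, 0.23, 0]
  ],
  "rotation": [
    [0, 0, 2],
    [0, 0, 4],
    [0, 0, 6],
    [0, 0, 8],
    [0, 0, 10],
    [0, 0, 10],
    [0, 0, 10]
  ]
}}

```text
time_s: 12.92
tool_pos: [0.5692, -0.0165, 0.0983]
tool_rot: [3.141, 0.068, -0.0]
wrist_force: [0.4, -0.0, 0.0]
opening: -0.0001
```

```bash
python3 chk.py
```

```text
[ 0.5692 -0.0165  0.0983] 2.4930971530155692 [ 0.4183 -0.0296  0.0296] 12.925
top phase 12.5 cw offset mod 30 7.899999999999999 slots(deg:val) {12: 75, 42: 158, 72: 25, 102: 67, 132: 39, 162: 33, 192: 31, 222: 37, 252: 48, 282: 156, 312: 93, 342: 69}
scene phase 20.0 cw offset mod 30 0.3999999999999986 slots(deg:val) {20: 178, 50: 178, 80: 179, 110: 178, 140: 178, 170: 176, 200: 162, 230: 43, 260: 44, 290: 143, 320: 179, 350: 178}
```

Third click seated (90°). The fourth, stopping mid-push first to confirm contact.

{"fn": "jog_arm", "kwargs": {
  "dp": [
    [-0.23, 0.08, 0],
    [-0.47, 0.15, 0],
    [-0.71, 0.21, 0],
    [-0.95, 0.26, 0],
    [-1.11, 0.28, 0],
    [-1.28, 0.3, 0],
    [-1.44, 0.31, 0],
    [-1.61, 0.32, 0],
    [-1.61, 0.32, 0]
  ],
  "rotation": [
    [0, 0, 3],
    [0, 0, 6],
    [0, 0, 9],
    [0, 0, 12],
    [0, 0, 14],
    [0, 0, 16],
    [0, 0, 18],
    [0, 0, 20],
    [0, 0, 20]
  ]
}}

```text
time_s: 14.15
tool_pos: [0.5527, -0.0204, 0.0984]
tool_rot: [3.105, -0.479, -0.002]
wrist_force: [1.2, -0.6, -0.2]
opening: -0.0002
```

```bash
python3 chk.py
```

```text
[ 0.5527 -0.0204  0.0984] -17.541609878407467 [ 1.2013 -0.6384 -0.2053] 14.15
top phase 13.0 cw offset mod 30 7.399999999999999 slots(deg:val) {13: 72, 43: 26, 73: 30, 103: 33, 133: 65, 163: 36, 193: 45, 223: 39, 253: 19, 283: 97, 313: 36, 343: 39}
scene phase 10.5 cw offset mod 30 9.899999999999999 slots(deg:val) {10: 178, 40: 177, 70: 177, 100: 177, 130: 177, 160: 174, 190: 173, 220: 170, 250: 45, 280: 177, 310: 178, 340: 178}
```

{"fn": "jog_arm", "kwargs": {
  "dp": [
    [-0.16, 0.06, 0],
    [-0.31, 0.11, 0],
    [-0.47, 0.15, 0],
    [-0.63, 0.19, 0],
    [-0.63, 0.19, 0],
    [-0.63, 0.19, 0],
    [-0.63, 0.19, 0]
  ],
  "rotation": [
    [0, 0, 2],
    [0, 0, 4],
    [0, 0, 6],
    [0, 0, 8],
    [0, 0, 8],
    [0, 0, 8],
    [0, 0, 8]
  ]
}}

```text
time_s: 15.12
tool_pos: [0.5467, -0.0204, 0.0983]
tool_rot: [3.064, -0.694, -0.0]
wrist_force: [0.1, 0.1, -0.9]
opening: -0.0
```

```bash
python3 chk.py
```

```text
[ 0.5467 -0.0204  0.0983] -25.509781342859444 [ 0.0645  0.1063 -0.872 ] 15.125
top phase 9.5 cw offset mod 30 10.899999999999999 slots(deg:val) {10: 67, 40: 26, 70: 34, 100: 26, 130: 63, 160: 43, 190: 34, 220: 43, 250: 130, 280: 47, 310: 34, 340: 35}
scene phase 20.0 cw offset mod 30 0.3999999999999986 slots(deg:val) {20: 177, 50: 177, 80: 176, 110: 176, 140: 177, 170: 176, 200: 174, 230: 44, 260: 161, 290: 177, 320: 178, 350: 178}
```

{"fn": "jog_arm", "kwargs": {
  "dp": [
    [0.3, 0, 0],
    [0.7, 0, 0],
    [0.9, 0, -0.3],
    [0.9, 0, -1.5],
    [0.9, 0, -3.5],
    [0.9, 0, -5.5],
    [0.9, 0, -7],
    [0.9, 0, -7.5],
    [0.9, 0, -7.5]
  ],
  "rotation": [
    [0, 0, 0],
    [0, 0, 0],
    [0, 0, 0],
    [0, 0, 0],
    [0, 0, 0],
    [0, 0, 0],
    [0, 0, 0],
    [0, 0, 0],
    [0, 0, 0]
  ]
}}

```text
time_s: 16.35
tool_pos: [0.5549, -0.0243, 0.1735]
tool_rot: [3.064, -0.694, 0.001]
wrist_force: [-0.1, -0.2, -0.1]
opening: -0.0003
```

```bash
python3 - <<'E'
from plan import *
s=ctrl.get_state(); y0=yaw_of(s["tool_rot"]); print(s["tool_pos"],y0,s["time_s"])
print(rel(s["tool_pos"],y0,[.493,-.2525,.10],y0))
E
```

```text
[ 0.55487689 -0.02425303  0.17350947] -25.516764584135654 16.35
(array([ 4.25, 23.26,  7.35]), np.float64(0.0))
```

{"fn": "jog_arm", "kwargs": {
  "dp": [
    [0.2, 1, 0],
    [0.5, 3, 0],
    [1.1, 6, 0],
    [1.8, 10, 0],
    [2.6, 14, 0],
    [3.3, 18, 0],
    [3.9, 21, 0],
    [4.25, 22.8, 0.5],
    [4.25, 23.3, 2],
    [4.25, 23.3, 4],
    [4.25, 23.3, 6],
    [4.25, 23.3, 7.5],
    [4.25, 23.3, 8.4],
    [4.25, 23.3, 8.4],
    [4.25, 23.3, 8.4]
  ],
  "rotation": [
    [0, 0, 0],
    [0, 0, 0],
    [0, 0, 0],
    [0, 0, 0],
    [0, 0, 0],
    [0, 0, 0],
    [0, 0, 0],
    [0, 0, 0],
    [0, 0, 0],
    [0, 0, 0],
    [0, 0, 0],
    [0, 0, 0],
    [0, 0, 0],
    [0, 0, 0],
    [0, 0, 0]
  ]
}}

```text
time_s: 18.23
tool_pos: [0.4933, -0.253, 0.0898]
tool_rot: [3.064, -0.693, 0.001]
wrist_force: [-1.0, 0.1, 0.1]
opening: 0.0004
```

```bash
python3 - <<'E'
import chk
from h import *
p=shot("scene","lamp1"); im=cv2.imread("pics/lamp1.png")[130:330,150:350]; cv2.imwrite("pics/lz.png",cv2.resize(im,None,fx=3,fy=3,interpolation=cv2.INTER_CUBIC))
E
```

```text
[ 0.4933 -0.253   0.0898] -25.50702003573411 [-0.9875  0.0777  0.1342] 18.225
top phase 19.5 cw offset mod 30 0.8999999999999986 slots(deg:val) {20: 184, 50: 184, 80: 181, 110: 53, 140: 57, 170: 56, 200: 49, 230: 35, 260: 184, 290: 184, 320: 184, 350: 184}
scene phase 20.0 cw offset mod 30 0.3999999999999986 slots(deg:val) {20: 173, 50: 173, 80: 172, 110: 172, 140: 172, 170: 173, 200: 172, 230: 48, 260: 172, 290: 174, 320: 174, 350: 173}
```

View pics/lz.png

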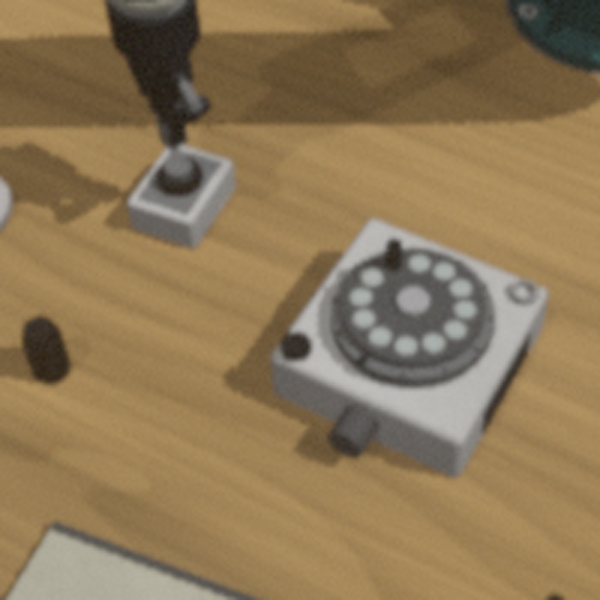

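{"fn": "jog_arm", "kwargs": {
  "dp": [
    [0, 0, 0.6],
    [0, 0, 1.6],
    [0, 0, 2.3],
    [0, 0, 2.7],
    [0, 0, 2.85],
    [0, 0, 3.0],
    [0, 0, 3.15],
    [0, 0, 3.3],
    [0, 0, 3.3]
  ],
  "rotation": [
    [0, 0, 0],
    [0, 0, 0],
    [0, 0, 0],
    [0, 0, 0],
    [0, 0, 0],
    [0, 0, 0],
    [0, 0, 0],
    [0, 0, 0],
    [0, 0, 0]
  ]
}}

```text
time_s: 19.5
tool_pos: [0.4925, -0.2526, 0.0563]
tool_rot: [-3.064, 0.694, 0.001]
wrist_force: [-3.5, 1.6, 4.9]
opening: 0.0
```

{"fn": "jog_arm", "kwargs": {
  "dp": [
    [0, 0, 0.03],
    [0, 0, 0.06],
    [0, 0, 0.09],
    [0, 0, 0.12],
    [0, 0, 0.12],
    [0, 0, 0.12]
  ],
  "rotation": [
    [0, 0, 0],
    [0, 0, 0],
    [0, 0, 0],
    [0, 0, 0],
    [0, 0, 0],
    [0, 0, 0]
  ]
}}

```text
time_s: 20.25
tool_pos: [0.4927, -0.2527, 0.0559]
tool_rot: [3.064, -0.694, -0.0]
wrist_force: [-4.3, 3.1, 12.6]
opening: -0.0001
```

{"fn": "jog_arm", "kwargs": {
  "dp": [
    [0, 0, -0.3],
    [0, 0, -0.8],
    [0, 0, -2],
    [0, 0, -4],
    [0, 0, -6.5],
    [0, 0, -9],
    [0, 0, -11],
    [0, 0, -12],
    [0, 0, -12],
    [0, 0, -12]
  ],
  "rotation": [
    [0, 0, 0],
    [0, 0, 0],
    [0, 0, 0],
    [0, 0, 0],
    [0, 0, 0],
    [0, 0, 0],
    [0, 0, 0],
    [0, 0, 0],
    [0, 0, 0],
    [0, 0, 0]
  ]
}}

```text
time_s: 21.5
tool_pos: [0.4925, -0.2526, 0.1744]
tool_rot: [-3.064, 0.694, 0.002]
wrist_force: [0.6, -0.6, 0.2]
opening: -0.0004
```

```bash
python3 - <<'E'
import chk
from h import *
p=shot("scene","end"); a=cv2.imread("pics/scene0.png"); b=cv2.imread("pics/end.png")
cv2.imwrite("pics/cmp.png",np.hstack([a[130:400,100:490],b[130:400,100:490]]))
E
```

```text
[ 0.4925 -0.2526  0.1744] -25.521764729697054 [ 0.6434 -0.59    0.1989] 21.5
top phase 20.0 cw offset mod 30 0.3999999999999986 slots(deg:val) {20: 185, 50: 185, 80: 185, 110: 185, 140: 185, 170: 185, 200: 185, 230: 19, 260: 185, 290: 186, 320: 186, 350: 186}
scene phase 20.0 cw offset mod 30 0.3999999999999986 slots(deg:val) {20: 173, 50: 172, 80: 171, 110: 172, 140: 172, 170: 171, 200: 171, 230: 45, 260: 173, 290: 172, 320: 173, 350: 172}
```

View pics/cmp.png

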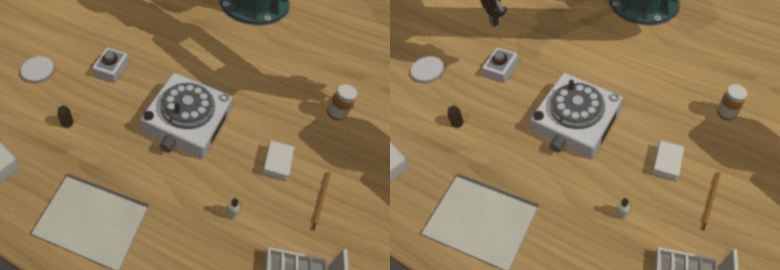

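The before and after views match except for the wheel: the post has gone from 350° to 230°, which is four stops clockwise. The lamp button is up again.

```bash
python3 -c "
from plant import ctrl
print(ctrl.sign_off())"
```

```text
the job is handed in; nothing more can be done
None
```

The wheel is four clicks clockwise and seated, the lamp button has been pressed fully down and released, and the job is handed in at about 22 s.

- **Wheel:** I pushed the post with the shut fingertips, one click at a time. After each click the scene camera showed the wheel back in a stop. At the end both cameras showed the post moved from 350° to 230°, which is 120° clockwise, within 0.5° of the stop.
- **Top camera:** the arm blocked its view of the wheel during the push, so its readings then were unusable. I relied on the scene camera and the wrist force until the arm was clear.
- **Lamp button:** I pressed it until the fingertip stood at 55.9 mm, which is the full 6 mm of travel. The vertical force there rose to 12.6 N, against the 5 N needed to hold it down. I then lifted the arm to 174 mm, touching nothing.
- **Other things on the desk:** the before and after views of the scene look the same by eye. I did not measure each item again.

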